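# Open the inlet-filter lid of a laboratory vacuum pump

## Robot

A 7-joint arm with a two-finger parallel gripper is mounted at the origin on the work surface. World frame = base frame: x ahead of the robot, y to its left, z up, the work surface at z = 0. Lengths are in mm, angles in rad, forces in N, time in s.
With the tool pointing down it reaches from about 400 to 875 mm from the base axis. Payload 4.4 kg.
Tool frame: the origin (TCP) lies midway between the tips of the shut fingers; the grasp point (between the pads) lies 19 mm behind it; z points along the fingers, y is the line along which they close (so a half turn about z gives the same grasp; the last joint's range is limited). The gripper opens to 85 mm and grips with 20 to 120 N. Pads are 22 mm wide; open, the fingers measure 114 mm over their backs; the gripper's body (76 mm by 85 mm) begins 54 mm behind the grasp point. The pads swing forward as they close: fully open they stand 13 mm farther back than shut.
Start: joints at [-1.186, 0.628, 0.038, 1.517, -0.027, 0.996, -0.02], TCP at [283.175, 585.089, 231.313] pointing down, gripper open.
Joint ranges: [-3.06, 3.06], [-0.37, 2.12], [-1.25, 1.32], [0.18, 2.47], [-1.1, 4.24], [0.23, 1.98], [-2.94, 2.94]. Speed limits (rad/s): [2.57, 2.57, 3.14, 3.14, 3.14, 3.14, 3.14].

## Interface

Orientations are given as [roll, pitch, yaw] about the fixed x, y, z axes, in that order (R = Rz(yaw) Ry(pitch) Rx(roll)).
In Python, from cell import telemetry, eyes, ctrl, finder gives the robot as it stands.
- The arm moves only by the tool move_arm, never from a script. Its argument "steps" is a list of rows, each a list of 7 numbers: the turn, a rotation vector about the world's x, y, z in degrees, then the shift along the world's x, y, z in m, then the finger opening in m, from 0 to 0.0854. A call has 1 to 5 rows; each row shifts and turns the commanded pose from where the row before left it; what a row does not reach is not made up. A row lasts 1/10 s, in which the tool goes at most 50 mm and 8.59 degrees, less where a joint would pass 70% of its speed; a pose out of reach is approached as far as the arm can. A call with a gripper value outside its range is refused whole. The fingers move at their own pace and stop on an object; the grip force is fixed at half the most. Time passes only in rows, so rows that do not move let the fingers close. It gives the time, the measured TCP pose, the force, the opening and the grip force at its end, in the units of the state.
- telemetry.read_state(): the state, without advancing time (a new reading comes with each control period).
- eyes.get_image(name): name is "scene" or "side" or "wrist"; returns (picture, depth): 480x640x3 uint8, blue, green, red; 480x640 float32, mm along the optical axis (not along the pixel's ray), 0 where there is no reading.
- eyes.calibration(name): a dict with "fx", "fy", "cx", "cy" (pixels), "position" and "attitude" of the camera in the world. Camera axes: x right, y down, z forward; pixel columns grow to the right and rows downward; lengths in mm; the calibration is good to about 2 mm. The wrist camera is an equidistant fisheye: a pixel r from the principal point sees the ray r / f radians off the axis. A picture is of the moment at which its call begins: read the wrist's pose just before it. calibration takes no time and is no camera call; for the wrist camera it gives the pose at the moment of the call.
- ctrl.finish_job(): hands the job in; it is judged then, once.
Trained networks look in the newest picture that a camera, given by its name, has taken for a name from the list of things; names that differ only in an ending like _2 or _b are one class to them, and where a whole thing is asked for, a point or a joint stands for the part that bears it (a point fixed in the world has none). Each returns a list of dicts, best first, with "confidence" (0 to 1); they miss things now and then, are a little off and sometimes report something else, mostly with a low value. They report only what shows in the picture. A call takes as long as a camera call.
- finder.boxes_of(camera, name): "location" ([x, y, z] in mm, in the coordinates of the camera as it stood for that picture, good to about 4 mm: the middle of the surface that is visible of it).
- finder.cut_out(camera, name): "mask" (480x640 bool, what is visible of it).
- finder.pinpoint(camera, name): "location" ([x, y, z] in mm, in the coordinates of the camera as it stood for that picture, good to about 4 mm: a listed point, or the origin of a listed thing).
The state is a dict: "clock": time; "qpos": joint angles; "qd": joint speeds; "tau": joint torques, N m; "eef_pos": TCP position; "tool_rot": TCP orientation; "force": force on the tool from outside, world axes, zero at the start; "torque": the same for the moment, N m; "width": finger opening in mm; "gripper_force": force on a finger pad.
Only numpy, scipy, OpenCV 4.12 (cv2) and the standard library are available. Lean on these libraries where they do the work, as an engineer would, in place of code of your own. Each camera call takes 0.05 s, during which the arm holds its last target. There are 200 camera calls.

## Task

The inlet filter of the vacuum pump on the bench is due for a change: press the lid's snap tab down until the lid is released and springs forward, then push the lid with your fingertips along its rails until it has come right off them and the filter is uncovered. Leave it lying flat on the free end of the pump's top, wholly on the top and not hanging over the edge. Only press and push: do not lift, tip, drop or force the lid, and leave the other things on the pump and around it where they stand.

Things in the scene. Friction and masses are not known exactly. Their poses are not given: they have to be found in the camera images.
- pump: Fixed vacuum pump, 170 (its x) x 300 (its y) x 120 mm high, grey case, flat white top; two round heads stick out 42 mm on its +x side below the top. Origin: centre of its underside. Its +y is the way the lid slides off. Top: z = 120 mm, y -150 to 150 mm. On the top along x = 0: snap tab (y -134 to -66 mm), lid on its rails (y -75 to 9 mm), then free flat top (y 9 to 150 mm).
- rail_end (a point): Point on the pump's top at x = 0, y = 9 mm of the pump, level with the open (+y) ends of the two rails. The rails run 84 mm back from here along the lid's sides, at 42 to 55 mm either side of the middle line, 10.5 mm high, with lips over the lid's edges. Behind the lid's rear corners are two spring housings, |x| 34 to 55 mm, y -87 to -75 mm, 10.5 mm high.
- top_end (a point): Middle of the pump top's +y edge, 150 mm from the pump's centre, at the top's height (120 mm). The lid must not hang over this edge.
- snap_tab (a joint): Angle of the snap tab, rad: 0 at rest, grows as its pad is pressed, stop at 0.15. A grey tongue hinged at its rear end (pump y -134 mm), spring return; its tooth stands in a slot in the lid's rear edge and frees the lid at about 0.07 (pad some 2.4 mm down; stop 5 mm down). Takes about 4 to 7 N on the pad.
- tab_pad (a point): Centre of the upper face of the snap tab's press pad, a raised grey ribbed block 30 mm across (pump x) x 26 mm (pump y), its top 10 mm above the pump's top, 25 mm behind the lid's rear edge. Press it straight down.
- lid: Grey plastic lid, 96 (its x) x 84 (its y) x 6 mm thick, about 90 g, loose in the rails. Origin: centre of its underside; +y is the way it slides off, z up. Latched, it is at pump y = -33 mm. Once the tab is pressed, springs push it 12 mm along +y, the tab rises again behind it and it slides freely. Off its rails from pump y = 51 mm, wholly on the top up to y = 108 mm.
- ridge (a point): Middle of the steep rear face (it looks to -y) of the lid's thumb ridge, 5 mm above the lid's flat upper face, 11 mm above the pump's top, 17 mm behind the lid's centre. The ridge is 76 mm wide (x) and 10 mm high, with 25 mm of flat lid behind it; push here towards +y. On its +y side it slopes down as a ramp.
- vial_top: Small amber vial with blue cap, 22 mm across, 46 mm high, standing on the pump's top outside the rail on its -x side; leave alone. Origin: centre of its underside.
- vial_bench: The same kind of vial, standing on the bench near the pump; leave alone. Origin: centre of its underside.
- spare_filter: New filter cartridge, a white disc 54 mm across, 16 mm high, lying on the bench near the pump; leave alone. Origin: centre of its underside.
- flask: Conical glass flask, 82 mm across, 140 mm high; leave alone. Origin: centre of its underside.
- beaker: Glass beaker, 68 mm across, 85 mm high; leave alone. Origin: centre of its underside.
- reagent: Amber bottle with blue cap, 96 mm across, 215 mm high; leave alone. Origin: centre of its underside.
- white_bottle: White plastic bottle with blue cap, 84 mm across, 175 mm high; leave alone. Origin: centre of its underside.

How it is judged:
By the outcome, as a careful person would: the job done as asked, in the order asked, and still so for the second after the job is handed in, with the robot touching nothing.
It also fails if it takes over 42 s, if anything falls off the work surface, if the arm or the gripper's body presses on something with over 40 N, if the wrist force passes 120 N, or if a joint passes its speed limit or range.

## Working session

There is one attempt and no reset: what is moved stays moved. The work goes in short steps, Python scripts to look and compute and a tool call to move; the robot and the scene stay as the last step left them, time stands still between calls to the robot, and variables do not carry over. Pictures are saved under pics/ and viewed, at most 10 in all, crops included, and the job is handed in when it is done.

Besides the shell and the picture viewer there is one more tool, called after "Call:" by a JSON object that holds its "api" and its "payload", one argument or row to a line. move_arm: Moves the arm, as the interface text tells. Its arguments: {"type":"object","properties":{"steps":{"type":"array"}},"required":["steps"]}

```bash
mkdir -p pics; cat > h.py <<'E'
import numpy as np,cv2
from scipy.spatial.transform import Rotation as R
from cell import telemetry, eyes, ctrl, finder
def T(c):
    a=np.array(c["attitude"],float)
    M=a if a.shape==(3,3) else (R.from_euler('xyz',a).as_matrix() if a.size==3 else R.from_quat(a).as_matrix())
    return M,np.array(c["position"],float)
def w(c,p):
    M,t=T(c); return M@np.array(p)+t
E
python3 - <<'E'
from h import *
print(telemetry.read_state())
for n in ("scene","side","wrist"):
    c=eyes.calibration(n); im,d=eyes.get_image(n); cv2.imwrite(f"pics/{n}0.png",im); print(n,c)
    for k in ("tab_pad","rail_end","top_end","ridge","lid","pump","vial_top","vial_bench"):
        r=finder.pinpoint(n,k)
        print(k,[(np.round(w(c,q["location"]),1),round(q["confidence"],2)) for q in r[:2]])
E
```

```text
{'clock': 0.0, 'qpos': array([-1.18579837,  0.6293678 ,  0.03843495,  1.51838795, -0.02700695,
        0.99632269, -0.01996494]), 'qd': array([-0.00017363,  0.00018797, -0.00153273,  0.00059605,  0.00063002,
        0.00059822, -0.0005426 ]), 'tau': array([-8.92767857e-04, -5.63415956e+01,  1.22587860e+00, -1.93449390e+01,
        1.10856449e-02,  1.06452475e-02, -9.05932183e-06]), 'eef_pos': array([282.88166802, 584.49696624, 230.36856016]), 'tool_rot': array([-3.13962472e+00,  1.77436208e-05,  2.69083120e+00]), 'force': array([ 0.12122006, -1.34360402, -0.0940489 ]), 'torque': array([ 0.00848675, -0.0530935 , -0.00452223]), 'gripper_force': 0.0, 'width': 85.5041270168637}
scene {'fx': 444.46177264786303, 'fy': 444.46177264786303, 'cx': 320.6987708845965, 'cy': 236.61767130028633, 'position': array([1061.33750966,  209.00750079, 1055.54043692]), 'attitude': array([-2.60719494, -0.01407633,  1.98696914])}
tab_pad [(array([450.4, -25.9, 131.4]), 0.71)]
rail_end [(array([513.7,  57.9, 124.5]), 0.94), (array([481. ,  11.6, 134.4]), 0.35)]
top_end [(array([600.3, 170.8, 121.4]), 0.82)]
r
[... 579 characters left out ...]
ray([600. , 173.5, 124.6]), 0.73)]
ridge [(array([481. ,   7.8, 129.3]), 0.72)]
lid [(array([490. ,  25.1, 119.1]), 0.93)]
pump [(array([507.7,  49. ,  -4.6]), 0.56)]
vial_top [(array([438.6,  68.8, 120.3]), 0.49)]
vial_bench [(array([453.4, 198.1,  -0.7]), 0.4), (array([599.7, 174.3, 123.6]), 0.23)]
wrist {'fx': 371.64829954431775, 'fy': 371.64829954431775, 'cx': 321.01889280973586, 'cy': 246.14804245780283, 'position': array([222.0832728 , 616.14458789, 373.50919509]), 'attitude': array([2.86883766e+00, 4.78921325e-05, 1.12076301e+00])}
tab_pad []
rail_end []
top_end []
ridge []
lid []
pump [(array([511.8,  53.9,  -4.4]), 0.65)]
vial_top []
vial_bench [(array([455.1, 195.3,  -2.8]), 0.82)]
```

View pictures.

View pics/scene0.png

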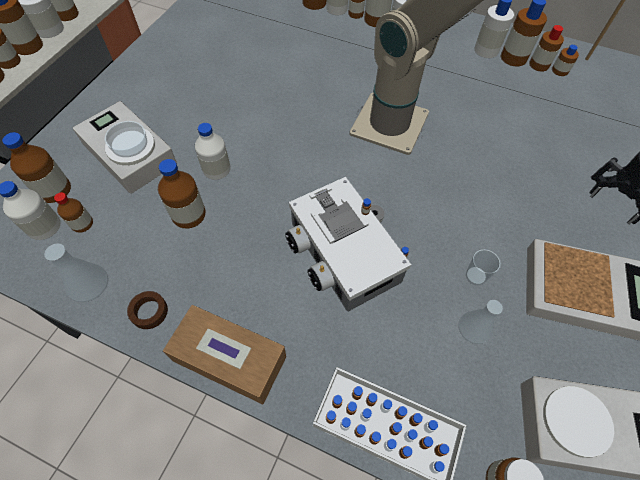

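View pics/side0.png

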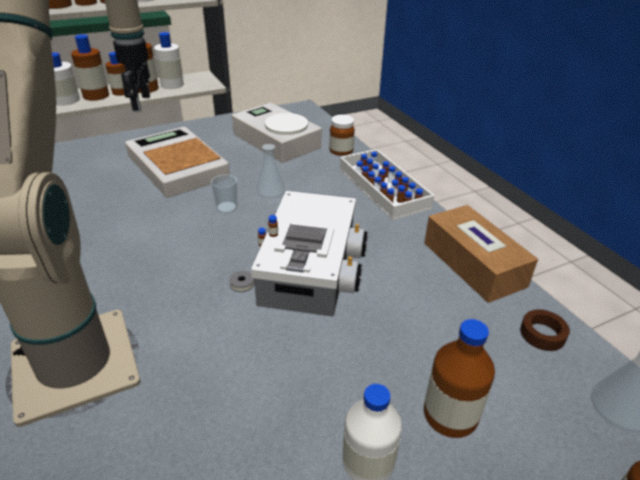

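```bash
python3 - <<'E'
from h import *
# pump fit: known pump-frame coords vs both views
K={"tab_pad":(0,-100,130),"rail_end":(0,9,120),"top_end":(0,150,120),"ridge":(0,-50,131),"lid":(0,-33,120),"pump":(0,0,0)}
A=[];B=[]
for n in("scene","side"):
    c=eyes.calibration(n); im,d=eyes.get_image(n)
    for k in K:
        r=finder.pinpoint(n,k)
        if r: A.append(K[k]);B.append(w(c,r[0]["location"]))
    for k in("flask","beaker","reagent","white_bottle","spare_filter","vial_top","vial_bench"):
        r=finder.pinpoint(n,k); print(n,k,[(np.round(w(c,q["location"])),round(q["confidence"],2)) for q in r[:1]])
A=np.array(A,float);B=np.array(B);a=A-A.mean(0);b=B-B.mean(0)
th=np.arctan2((a[:,0]*b[:,1]-a[:,1]*b[:,0]).sum(),(a[:,:2]*b[:,:2]).sum())
M=R.from_euler('z',th).as_matrix();t=B.mean(0)-M@A.mean(0)
print(np.degrees(th),t);print(np.round((B-t)@M-A,1))
E
```

```text
scene flask [(array([568., 419.,   1.]), 0.75)]
scene beaker [(array([428., 393.,   5.]), 0.7)]
scene reagent [(array([ 567., -396.,    2.]), 0.83)]
scene white_bottle [(array([ 391., -413.,    3.]), 0.71)]
scene spare_filter [(array([356.,  79.,   1.]), 0.71)]
scene vial_top [(array([436.,  73., 123.]), 0.53)]
scene vial_bench [(array([457., 195.,   3.]), 0.57)]
side flask [(array([567., 422.,  -4.]), 0.61)]
side beaker [(array([425., 386.,   0.]), 0.89)]
side reagent []
side white_bottle [(array([ 395., -412.,   -0.]), 0.71)]
side spare_filter [(array([361.,  81.,  -1.]), 0.84)]
side vial_top [(array([441.,  70., 116.]), 0.68)]
side vial_bench [(array([457., 200.,  -3.]), 0.58)]
-47.935618975476324 [503.78171545  59.5524515  -10.84710838]
[[-113.6    4.6 -118.3]
 [  12.5   -3.6   15.7]
 [ -17.4   -4.    13.4]
 [  19.6    1.4   13.4]
 [  18.3    0.9   16.3]
 [  10.9    3.8   11.9]
 [  29.5    1.2    2.3]
 [   9.2   -3.6   10.4]
 [ -18.6   -0.6    9.6]
 [  20.5    1.    10. ]
 [  18.2   -0.5    9.1]
 [  10.9   -0.6    6.3]]
```

Scene view: the pump sits at about px (345,240), with its tab at (325,200), its lid at (340,222) and a vial at (367,205). The side view agrees: lid at (305,238), tab at (298,258). From the network points in both views, the pump centre is near (510, 51) and its +y points along (0.6, 0.8). The point spacings match the sizes given. I'm moving over the tab now, with the fingers closing across the pump's x.

Call:
{"api": "move_arm", "payload": {
  "steps": [
    [0,0,-7.8,0.024,-0.043,0,0.03],
    [0,0,-7.8,0.024,-0.043,0,0],
    [0,0,-7.8,0.024,-0.043,0,0],
    [0,0,-7.8,0.02,-0.045,0,0],
    [0,0,-7.8,0.016,-0.047,0,0]
  ]
}}

```text
clock: 3.25
eef_pos: [392.4, 362.5, 231.6]
tool_rot: [3.14, -0.0, 2.004]
force: [0.1, -0.6, 0.1]
width: 12.0
gripper_force: 0.0
```

Call:
{"api": "move_arm", "payload": {
  "steps": [
    [0,0,-7.8,0.014,-0.047,0,0],
    [0,0,-7.8,0.012,-0.048,0,0],
    [0,0,-7.8,0.01,-0.048,0,0],
    [0,0,-7.8,0.006,-0.048,0,0],
    [0,0,-7.8,0.004,-0.048,0,0]
  ]
}}

```text
clock: 3.75
eef_pos: [437.7, 123.3, 231.7]
tool_rot: [3.14, -0.001, 1.324]
force: [1.3, -1.2, 0.2]
width: -0.3
gripper_force: 0.0
```

Call:
{"api": "move_arm", "payload": {
  "steps": [
    [0,0,-7.8,0.004,-0.048,0,0],
    [0,0,-7.8,0.004,-0.048,0,0],
    [0,0,-7.8,0.004,-0.048,0,0],
    [0,0,0,0,0,0,0],
    [0,0,0,0,0,0,0]
  ]
}}

```text
clock: 4.25
eef_pos: [449.3, -19.9, 231.5]
tool_rot: [3.141, -0.0, 0.919]
force: [0.1, 0.4, 0.5]
width: -0.2
gripper_force: 0.0
```

```bash
cat > fit.py <<'E'
from h import *
K={"tab_pad":(0,-100,130),"rail_end":(0,9,120),"top_end":(0,150,120),"ridge":(0,-50,131),"lid":(0,-33,120),"pump":(0,0,0)}
def fit(cams,skip=()):
    A=[];B=[];N=[]
    for n in cams:
        c=eyes.calibration(n); im,d=eyes.get_image(n)
        if n=="wrist": cv2.imwrite("pics/wrist_fit.png",im)
        for k in K:
            if k in skip: continue
            r=finder.pinpoint(n,k)
            if r: A.append(K[k]);B.append(w(c,r[0]["location"]));N.append((n,k))
    A=np.array(A,float);B=np.array(B)
    from scipy.optimize import least_squares
    f=lambda p:((B-np.r_[p[:2],p[3]])@R.from_euler('z',p[2]).as_matrix()-A).ravel()
    s=least_squares(f,[510,51,np.radians(-36.9),0],loss='soft_l1',f_scale=3,x_scale=[1,1,.01,1])
    print("centre",s.x[[0,1,3]],"yaw",np.degrees(s.x[2]))
    for k,e in zip(N,f(s.x).reshape(-1,3)): print(*k,np.round(e,1))
    return s.x
E
python3 - <<'E'
from fit import *
p=fit(("wrist","scene","side"))
M=R.from_euler('z',p[2]).as_matrix()
s=telemetry.read_state()
print(s["clock"],s["eef_pos"],np.degrees(s["tool_rot"]),s["force"],s["width"],s["qpos"])
print("pad",M@[0,-100,130]+[p[0],p[1],p[3]])
E
```

```text
centre [ 5.10216521e+02  5.10987731e+01 -3.31997828e-01] yaw -36.167928796146725
wrist tab_pad [-5.9  4.3 -0.7]
wrist rail_end [-2.8 -0.6  1.6]
wrist ridge [-4.1  5.4 -1.3]
wrist lid [0.1 2.9 2.8]
scene tab_pad [0.7 2.6 1. ]
scene rail_end [ 0.3 -2.4  5.4]
scene top_end [ 2.1 -0.8  1. ]
scene ridge [ 179.6 -393.  -131.8]
scene lid [0.2 2.8 6.9]
scene pump [2.2 2.4 1.8]
side tab_pad [-3.9 -1.1 -6.4]
side rail_end [ 0.3 -2.9  0.4]
side top_end [   2.4 -144.6   -1.5]
side ridge [ 1.2 -1.1  0.6]
side lid [-1.   0.6 -2. ]
side pump [-0.8 -0.2 -5.9]
5.3 [449.18015265 -18.96600169 231.30670752] [ 1.79998319e+02 -8.83291247e-04  5.27651388e+01] [-0.73823919 -0.05620816 -0.13861383] 0.06348806092786329 [-0.43918579  0.39319221  0.57314231  2.0613502  -0.30364326  0.76823528
 -0.3298446 ]
pad [451.20113262 -29.63030446 129.66800217]
```

```bash
python3 - <<'E'
from h import *
v,u=np.mgrid[:480,:640]
for n in("scene","side"):
    c=eyes.calibration(n); im,d=eyes.get_image(n); M,t=T(c)
    P=np.stack([(u-c["cx"])/c["fx"]*d,(v-c["cy"])/c["fy"]*d,d],-1)@M.T+t
    ok=(d>0)&(abs(P[...,2]-122)<10)&(np.hypot(P[...,0]-510,P[...,1]-51)<185)&(im.min(2)>0)
    k=cv2.morphologyEx(ok.astype(np.uint8),cv2.MORPH_OPEN,np.ones((3,3)))
    l,lab,st,_=cv2.connectedComponentsWithStats(k); i=1+st[1:,4].argmax(); Q=P[lab==i]
    print(n,len(Q),cv2.minAreaRect(Q[:,:2].astype(np.float32)),np.median(Q[:,2]))
E
```

```text
scene 6600 ((509.9278564453125, 50.87568664550781), (303.6467590332031, 172.90628051757812), 53.49362564086914) 121.52792135320198
side 5969 ((508.6766357421875, 51.1441650390625), (305.657470703125, 171.6273193359375), 53.6896858215332) 120.16513634733508
```

View pics/wrist_fit.png

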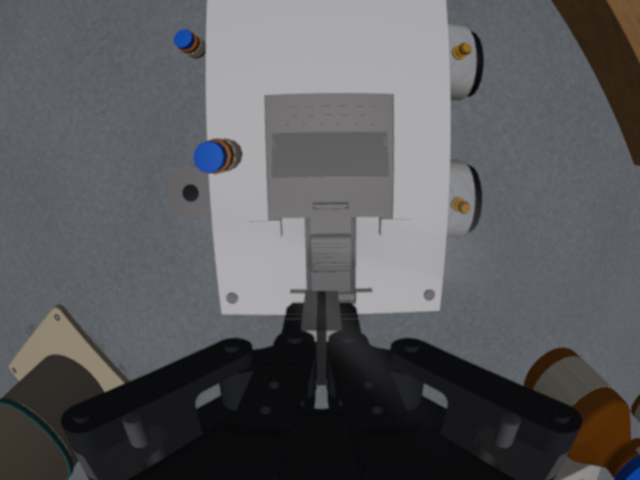

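Wrist view: the pad is at px (331,253), the ridge at (330,155), the vial at (215,157), and the lid is in line with the image vertical. From the depth rectangles, the pump centre is (509.4, 51), +y is at 53.6° and the top is at z ≈ 120.5. That puts the pad at (450, -29.4).

Call:
{"api": "move_arm", "payload": {
  "steps": [
    [0,0,0.8,0.001,-0.01,-0.03,0],
    [0,0,0,0,0,-0.04,0],
    [0,0,0,0,0,-0.02,0],
    [0,0,0,0,0,-0.005,0],
    [0,0,0,0,0,0,0]
  ]
}}

```text
clock: 5.9
eef_pos: [450.0, -29.1, 136.1]
tool_rot: [-3.141, 0.001, 0.935]
force: [0.2, -0.2, 0.1]
width: -0.2
gripper_force: 0.0
```

Call:
{"api": "move_arm", "payload": {
  "steps": [
    [0,0,0,0,0,-0.002,0],
    [0,0,0,0,0,-0.002,0],
    [0,0,0,0,0,0,0]
  ]
}}

```text
clock: 6.2
eef_pos: [450.7, -28.8, 132.9]
tool_rot: [3.14, -0.001, 0.935]
force: [-1.1, 0.1, 0.9]
width: 0.3
gripper_force: 0.0
```

Call:
{"api": "move_arm", "payload": {
  "steps": [
    [0,0,0,0,0,-0.002,0],
    [0,0,0,0,0,-0.001,0],
    [0,0,0,0,0,0,0]
  ]
}}

```text
clock: 6.5
eef_pos: [450.6, -28.7, 129.5]
tool_rot: [3.141, -0.001, 0.935]
force: [-0.3, 0.3, 1.8]
width: -0.0
gripper_force: 1.2
```

Call:
{"api": "move_arm", "payload": {
  "steps": [
    [0,0,0,0,0,-0.001,0],
    [0,0,0,0,0,0,0]
  ]
}}

```text
clock: 6.7
eef_pos: [450.7, -28.5, 128.5]
tool_rot: [3.141, -0.001, 0.935]
force: [1.1, 2.3, 3.5]
width: 0.3
gripper_force: 2.1
```

Call:
{"api": "move_arm", "payload": {
  "steps": [
    [0,0,0,0,0,-0.001,0],
    [0,0,0,0,0,0,0]
  ]
}}

```text
clock: 6.9
eef_pos: [450.8, -28.4, 127.4]
tool_rot: [3.141, -0.001, 0.935]
force: [1.3, 3.3, 3.9]
width: -0.2
gripper_force: 2.3
```

Call:
{"api": "move_arm", "payload": {
  "steps": [
    [0,0,0,0,0,-0.001,0],
    [0,0,0,0,0,0,0],
    [0,0,0,0,0,0,0]
  ]
}}

```text
clock: 7.2
eef_pos: [450.9, -28.4, 126.5]
tool_rot: [3.141, -0.001, 0.935]
force: [2.2, 4.1, 6.0]
width: -0.1
gripper_force: 3.0
```

```bash
python3 - <<'E'
from h import *
s=telemetry.read_state();print(s["eef_pos"],s["force"])
u=np.array([.594,.804,0])
for n in("scene","side","wrist"):
    c=eyes.calibration(n); im,d=eyes.get_image(n)
    if n=="wrist":cv2.imwrite("pics/w1.png",im)
    for k in("lid","ridge"):
        for q in finder.pinpoint(n,k)[:1]:
            p=w(c,q["location"]);print(n,k,p.round(1),((p-[509.4,51,0])@u).round(1),q["confidence"])
E
```

```text
[450.8685993  -28.38127523 126.48192376] [2.24791855 4.067675   6.03380429]
scene lid [498.7  34.  125.2] -20.0 0.97
scene ridge [487.   20.3 132.5] -38.0 0.69
side lid [498.3  32.3 118.3] -21.6 0.68
side ridge [485.9  18.7 130.4] -40.0 0.71
wrist lid [500.2  36.4 120. ] -17.3 0.97
wrist ridge [487.7  23.2 130.4] -35.2 0.94
```

The lid has sprung 12 mm forward, from pump y -33 to about -21. Next I'll lift off, open the fingers to 36 mm for a stable two-point push, and go down behind the ridge.

Call:
{"api": "move_arm", "payload": {
  "steps": [
    [0,0,0,0,0,0.01,0],
    [0,0,0,0,0,0.014,0.036],
    [0,0,0,0.013,0.018,0,0.036],
    [0,0,0,0.0135,0.018,0,0.036],
    [0,0,0,0,0,0,0.036]
  ]
}}

```text
clock: 8.15
eef_pos: [477.7, 8.9, 150.4]
tool_rot: [3.141, -0.0, 0.939]
force: [-0.1, -0.5, 0.4]
width: 36.1
gripper_force: 0.0
```

Call:
{"api": "move_arm", "payload": {
  "steps": [
    [0,0,0,0,0,-0.01,0.036],
    [0,0,0,0,0,-0.008,0.036],
    [0,0,0,0,0,-0.002,0.036],
    [0,0,0,0,0,0,0.036]
  ]
}}

```text
clock: 8.55
eef_pos: [475.7, 6.3, 129.7]
tool_rot: [-3.14, 0.001, 0.934]
force: [-0.2, 0.5, 1.1]
width: 36.2
gripper_force: 0.0
```

```bash
python3 - <<'E'
from h import *
im,d=eyes.get_image("wrist");cv2.imwrite("pics/w2.png",im)
E
```

```text
(no output)
```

View pics/w2.png

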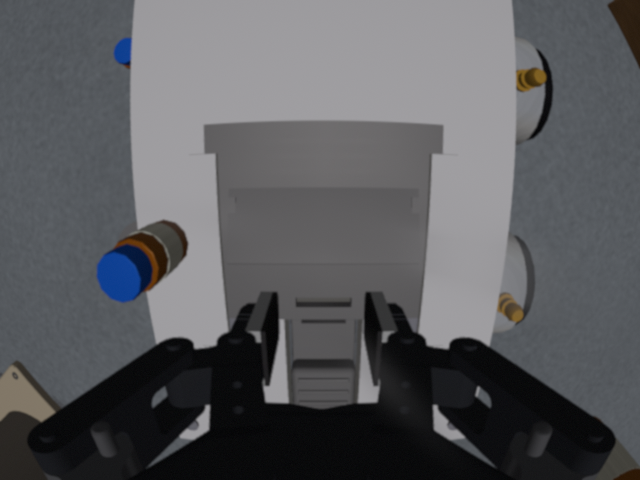

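Wrist view: the fingers are at px (265,335) and (378,335), just behind the ridge at about y 265 and between the rails. The lid is 12 mm forward and sticks out past the rail ends. I'll edge forward and feel for the lid's surface.

Call:
{"api": "move_arm", "payload": {
  "steps": [
    [0,0,0,0.002,0.003,0,0.036],
    [0,0,0,0,0,-0.0015,0.036],
    [0,0,0,0,0,0,0.036]
  ]
}}

```text
clock: 8.9
eef_pos: [478.8, 10.3, 128.8]
tool_rot: [3.142, -0.0, 0.935]
force: [0.3, 0.0, -0.0]
width: 36.3
gripper_force: 0.0
```

Call:
{"api": "move_arm", "payload": {
  "steps": [
    [0,0,0,0,0,-0.0015,0.036],
    [0,0,0,0,0,0,0.036]
  ]
}}

```text
clock: 9.1
eef_pos: [478.6, 10.1, 127.2]
tool_rot: [-3.142, 0.0, 0.935]
force: [-0.7, 0.2, -0.4]
width: 35.7
gripper_force: 0.0
```

Call:
{"api": "move_arm", "payload": {
  "steps": [
    [0,0,0,0.002,0.0027,-0.001,0.036],
    [0,0,0,0.003,0.004,0,0.036],
    [0,0,0,0.0042,0.0056,0,0.036],
    [0,0,0,0.0042,0.0056,0,0.036],
    [0,0,0,0.0042,0.0056,0,0.036]
  ]
}}

```text
clock: 9.6
eef_pos: [496.7, 34.3, 126.3]
tool_rot: [3.142, -0.0, 0.936]
force: [-0.5, -1.4, -0.7]
width: 36.0
gripper_force: 0.3
```

Call:
{"api": "move_arm", "payload": {
  "steps": [
    [0,0,0,0.0042,0.0056,0,0.036],
    [0,0,0,0.0042,0.0056,0,0.036],
    [0,0,0,0.003,0.004,0,0.036],
    [0,0,0,0.0015,0.002,0,0.036],
    [0,0,0,0,0,0,0.036]
  ]
}}

```text
clock: 10.1
eef_pos: [509.4, 51.1, 126.3]
tool_rot: [3.141, -0.0, 0.935]
force: [0.5, -0.4, -0.3]
width: 35.7
gripper_force: 0.0
```

```bash
cat > lid.py <<'E'
from h import *
import sys
s=telemetry.read_state();u=np.array([.594,.804,0]);x=np.array([.804,-.594,0]);o=np.array([509.4,51,0])
print(s["clock"],s["eef_pos"],s["force"],"tcp x,y",(s["eef_pos"]-o)@x,(s["eef_pos"]-o)@u)
for n in("scene","side","wrist"):
    c=eyes.calibration(n); im,d=eyes.get_image(n)
    cv2.imwrite(f"pics/{sys.argv[1]}_{n}.png",im)
    for k in("lid","ridge"):
        for q in finder.pinpoint(n,k)[:1]:
            p=w(c,q["location"]);print(n,k,"x,y,z",((p-o)@x).round(1),((p-o)@u).round(1),p[2].round(1),q["confidence"])
E
python3 lid.py a
```

```text
10.1 [509.44269327  51.14112248 126.30388102] [ 0.47232879 -0.41594597 -0.28384852] tcp x,y -0.04950136275125805 0.1388222829492198
scene lid x,y,z 3.3 29.6 126.3 0.76
scene ridge x,y,z 1.4 8.7 130.3 0.63
side lid x,y,z 0.8 28.0 119.7 0.61
side ridge x,y,z 0.3 7.6 131.7 0.62
wrist lid x,y,z 3.4 29.3 122.0 0.91
wrist ridge x,y,z 1.0 16.9 126.4 0.83
```

The lid is at y ≈ 28 and straight, with the fingers on the ridge. About 52 mm to go.

Call:
{"api": "move_arm", "payload": {
  "steps": [
    [0,0,0,0.002,0.0027,0,0.036],
    [0,0,0,0.0036,0.0048,0,0.036],
    [0,0,0,0.0036,0.0049,0,0.036],
    [0,0,0,0.0036,0.0049,0,0.036],
    [0,0,0,0.0036,0.0049,0,0.036]
  ]
}}

```text
clock: 11.05
eef_pos: [526.0, 73.6, 126.3]
tool_rot: [3.141, -0.0, 0.935]
force: [-1.4, -1.5, 0.5]
width: 36.0
gripper_force: 0.5
```

Call:
{"api": "move_arm", "payload": {
  "steps": [
    [0,0,0,0.0036,0.0049,0,0.036],
    [0,0,0,0.0036,0.0049,0,0.036],
    [0,0,0,0.003,0.004,0,0.036],
    [0,0,0,0.0025,0.0034,0,0.036],
    [0,0,0,0.0015,0.002,0,0.036]
  ]
}}

```text
clock: 11.55
eef_pos: [540.0, 92.6, 126.3]
tool_rot: [3.142, -0.0, 0.935]
force: [-0.0, -1.3, 0.1]
width: 35.9
gripper_force: 0.5
```

```bash
python3 lid.py b
```

```text
11.55 [540.00419316  92.60262178 126.28048914] [-0.02040987 -1.33540556  0.06754632] tcp x,y -0.10618603961708481 51.6273986500723
scene lid x,y,z 2.0 79.4 126.3 0.57
scene ridge x,y,z 1.8 63.9 134.8 0.9
side lid x,y,z 1.0 8.8 118.9 0.74
side ridge x,y,z 1.4 59.7 131.0 0.74
wrist lid x,y,z 2.8 80.5 120.0 0.95
wrist ridge x,y,z -2.1 69.0 129.4 0.61
```

View pics/b_wrist.png

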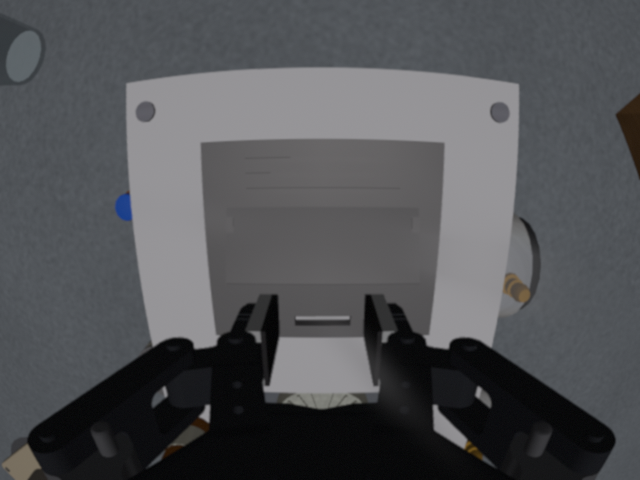

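Wrist view: the lid lies flat at px (205–443, 143–335) with a white margin to the top's edge at y ≈ 75. The pleated filter shows at (320,400). I'll back off, then lift away.

Call:
{"api": "move_arm", "payload": {
  "steps": [
    [0,0,0,-0.002,-0.0027,0,0.036],
    [0,0,0,-0.002,-0.0027,0.001,0.036],
    [0,0,0,0,0,0.015,0.036],
    [0,0,0,0,0,0.04,0.036],
    [0,0,0,0,0,0.04,0.036]
  ]
}}

```text
clock: 12.5
eef_pos: [534.8, 86.2, 222.9]
tool_rot: [-3.14, 0.002, 0.934]
force: [0.2, 1.0, 0.9]
width: 36.0
gripper_force: 0.0
```

Call:
{"api": "move_arm", "payload": {
  "steps": [
    [0,0,0,-0.02,-0.03,0.02,0.036],
    [0,0,0,-0.02,-0.03,0,0.036],
    [0,0,0,0,0,0,0.036],
    [0,0,0,0,0,0,0.036]
  ]
}}

```text
clock: 12.9
eef_pos: [495.4, 26.2, 242.7]
tool_rot: [-3.142, -0.001, 0.933]
force: [1.3, 1.1, 0.2]
width: 35.8
gripper_force: 0.0
```

```bash
python3 lid.py c
```

```text
12.9 [495.39012586  26.18785194 242.69573693] [1.26043617 1.07506644 0.20206053] tcp x,y 3.474477137053839 -28.270832279003898
scene lid x,y,z 1.0 81.8 125.6 0.57
scene ridge x,y,z 0.1 61.5 135.4 0.58
side lid x,y,z 0.6 78.4 119.3 0.56
side ridge x,y,z 0.8 60.8 128.9 0.71
wrist lid x,y,z 0.2 79.5 119.9 0.85
wrist ridge x,y,z -2.4 64.8 129.8 0.72
```

View pics/c_wrist.png

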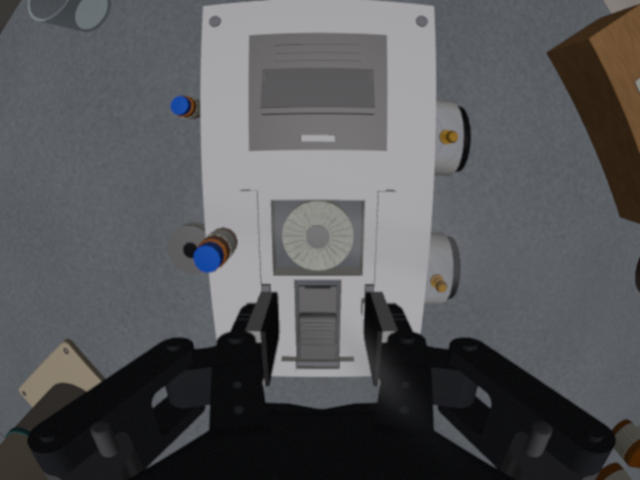

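Wrist view: the lid is flat and wholly on the top at px (250–387, 35–150). The filter at (318,236) is uncovered, both vials are standing, and the gripper is clear. Handing the job in.

```bash
python3 -c "
from h import *
print(ctrl.finish_job())"
```

```text
the job is handed in; nothing more can be done
None
```

The tab was pressed and the lid released, then pushed off its rails; it lies flat and wholly on the free end of the pump's top (lid centre at pump y ≈ 80 mm), with the filter uncovered, and the job was handed in at about 13 s.

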